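# Put the sockets back on their tray in order of size

### The job

Put the four loose sockets back on the blue socket tray in order of size, the smallest next to the hanging eye and the largest at the other end. Stand each one upright, mouth up, in the middle of its own painted outline, and leave the spray can and the jar where they are.

Things in the scene. Friction and masses are not known exactly. Their poses are not given: they have to be found in the camera images.
- socket_19: The smallest of four bright steel hand sockets (round sleeves with a six-sided hole) standing on the bench mouth up: outside diameter 32 mm, 50 mm high, hexagon 19 mm across; the lowest 18 mm, a neck round the square drive, is 31.5 mm in diameter. About 200 g. Origin: centre of its underside; z points up out of the mouth.
- socket_27: The second smallest of four bright steel hand sockets (round sleeves with a six-sided hole) standing on the bench mouth up: outside diameter 40 mm, 53 mm high, hexagon 27 mm across; the lowest 20 mm, a neck round the square drive, is 38 mm in diameter. About 280 g. Origin: centre of its underside; z points up out of the mouth.
- socket_34: The second largest of four bright steel hand sockets (round sleeves with a six-sided hole) standing on the bench mouth up: outside diameter 48 mm, 58 mm high, hexagon 34 mm across; the lowest 22 mm, a neck round the square drive, is 42 mm in diameter. About 400 g. Origin: centre of its underside; z points up out of the mouth.
- socket_41: The largest of four bright steel hand sockets (round sleeves with a six-sided hole) standing on the bench mouth up: outside diameter 57 mm, 65 mm high, hexagon 41 mm across; the lowest 24 mm, a neck round the square drive, is 45 mm in diameter. About 600 g. Origin: centre of its underside; z points up out of the mouth.
- place_19: The fixed socket tray, at any angle, is a blue steel plate 290 x 92 mm with a hanging eye (36 mm, holed) at one end and a black rubber pad, top 8 mm above the bench. On the pad: the smallest outline, first, next to the eye: inner diameter 38 mm. Origin: centre of the outline on the pad's top; x along the row away from the eye, z up. The next outline is 58 mm further along x.
- place_27: In the row of white painted outlines, growing away from the eye, on the tray's pad (steel border level with it): the second smallest outline, second from the eye: inner diameter 46 mm. Origin: centre of the outline on the pad's top; x along the row away from the eye, z up. The next outline is 66 mm further along x.
- place_34: The second largest outline, third from the eye: inner diameter 54 mm. Origin: centre of the outline on the pad's top; x along the row away from the eye, z up. The next outline is 74.5 mm further along x.
- place_41: The largest outline, fourth, at the end away from the eye: inner diameter 63 mm. Origin: centre of the outline on the pad's top; x along the row away from the eye, z up.
- spray_can: Bystander: red and white spray can with a black cap, standing, 65 mm in diameter, 198 mm high, beyond the work on the right. Origin: centre of its underside, z up.
- jar: Bystander: closed glass jar with a red lid, standing, 72 mm in diameter, 90 mm high, beyond the work on the left. Origin: centre of its underside, z up.

How it is judged (in metres and radians):
At the end, for the whole second after the job is handed in: All four sockets stand upright (within 0.1 rad), mouth up, on the tray's pad (underside within 4 mm of its top), each within 10 mm of the centre of the outline of its own size, and are at rest (horizontal distance between socket_19 and place_19 below 0.01 m and z of socket_19 in the frame of place_19 between -0.004 and 0.004 m and angle between each of socket_19, socket_27, socket_34, socket_41's own z axis and vertical below 0.1 rad and linear speed of each of socket_19, socket_27, socket_34, socket_41 below 0.02 m/s and angular speed of each of socket_19, socket_27, socket_34, socket_41 below 0.2 rad/s and horizontal distance between socket_27 and place_27 below 0.01 m and z of socket_27 in the frame of place_27 between -0.004 and 0.004 m and horizontal distance between socket_34 and place_34 below 0.01 m and z of socket_34 in the frame of place_34 between -0.004 and 0.004 m and horizontal distance between socket_41 and place_41 below 0.01 m and z of socket_41 in the frame of place_41 between -0.004 and 0.004 m); the robot touches nothing.
It fails at once if the spray can is pushed away or knocked over (distance of spray_can from where it was at the start of the episode above 0.03 m or angle between spray_can's own z axis and vertical above 0.3 rad).
It fails at once if the jar is pushed away or knocked over (distance of jar from where it was at the start of the episode above 0.03 m or angle between jar's own z axis and vertical above 0.3 rad).
It also fails if it takes over 93 s, if anything falls off the work surface, if the arm or the gripper's body presses on something with over 40 N, if the wrist force passes 120 N, or if a joint passes its speed limit or range.

### The arm

A 6-joint arm with a two-finger parallel gripper is mounted at the origin on the work surface. World frame = base frame: x ahead of the robot, y to its left, z up, the work surface at z = 0. Lengths are in mm, angles in rad, forces in N, time in s.
With the tool pointing down it reaches from about 400 to 925 mm from the base axis. Payload 12.5 kg.
Tool frame: the origin (TCP) lies midway between the tips of the shut fingers; the grasp point (between the pads) lies 19 mm behind it (env.pinch_z is the z of the grasp point in the tool frame, in mm); z points along the fingers, y is the line along which they close (so a half turn about z gives the same grasp; the last joint's range is limited). The gripper opens to 95 mm and grips with 3 to 60 N. Pads are 20 mm wide; open, the fingers measure 119 mm over their backs; the gripper's body (75 mm by 180 mm) begins 59 mm behind the grasp point.
Start: joints at [1.039, 0.491, 1.559, -0, 1.092, -0.106], TCP at [258.142, 569.218, 214.661] pointing down, gripper open.
Joint ranges: [-3.1, 3.1], [-0.84, 2.19], [0.05, 2.79], [-1.13, 4.28], [0.06, 2.93], [-2.69, 2.69]. Speed limits (rad/s): [2.22, 2.22, 2.79, 3.14, 3.14, 3.14].

### API

Orientations are given as [roll, pitch, yaw] about the fixed x, y, z axes, in that order (R = Rz(yaw) Ry(pitch) Rx(roll)).
In Python, from cell import env, eyes gives the robot as it stands.
- The arm moves only by the shell command python3 -m inch 'ROWS'. ROWS is JSON, a list of rows, each a list of 3 entries, a list of its own where there are three numbers: the shift along the tool's x, y, z in units of 60 mm (1.0 is 60 mm), then the turn about the tool's z in units of 5 degrees (1.0 is 5 degrees), then the closure, from -1 (fully open) to 1 (shut). In form: [[[tx, ty, tz], turn, claw], ...]. A call has exactly 10 rows; each row shifts and turns the commanded pose from where the row before left it, along the tool's axes as they then stand; what a row does not reach is not made up. A row lasts 1/8 s, in which the tool goes at most 62.5 mm and 10.7 degrees, less where a joint would pass 70% of its speed; a pose out of reach is approached as far as the arm can. A call is refused whole if a number of a shift passes 1 or a number of a turn 1, either way. A call with a gripper value outside its range is refused whole. The fingers move at their own pace and stop on an object; the grip force is fixed at half the most. Time passes only in rows, so rows that do not move let the fingers close, or fill a call up. It gives the time, the measured TCP pose, the force, the opening and the grip force at its end, in the units of the state.
- env.state(): the state, without advancing time (a new reading comes with each control period).
- eyes.read_camera(name): name is "scene" or "top" or "wrist"; returns a dict with "pixels" (400x640x3 uint8, red, green, blue), "fx", "fy", "cx", "cy" (pixels), "distortion" ([k1, k2, p1, p2, k3] as OpenCV has them; the pictures are not rectified), "extrinsics" (4x4, takes a point from world to camera coordinates). Camera axes: x right, y down, z forward; pixel columns grow to the right and rows downward; lengths in mm; the calibration is good to about 2 mm. A picture is of the moment at which its call begins. There is no depth.
- env.job_done(): hands the job in; it is judged then, once.
Trained networks look in a picture, given as the dict that the camera call returned (one of the last four; its "shot" number tells which), for a name from the list of things; names that differ only in an ending like _2 or _b are one class to them, and where a whole thing is asked for, a point or a joint stands for the part that bears it (a point fixed in the world has none). Each returns a list of dicts, best first, with "score" (0 to 1); they miss things now and then, are a little off and sometimes report something else, mostly with a low value. They report only what shows in the picture. A call takes as long as a camera call.
- eyes.boxes_of(name, picture): "centre" ([row, column] in pixels, amid what is visible of it).
- eyes.cut_out(name, picture): "mask" (400x640 bool, what is visible of it) and "centre" ([row, column] in pixels, amid what is visible of it).
- eyes.spot_point(name, picture): "centre" ([row, column] in pixels: a listed point, or the origin of a listed thing).
The state is a dict: "t": time; "joints": joint angles; "qvel": joint speeds; "tau": joint torques, N m; "eef_pos": TCP position; "tcp_rot": TCP orientation; "ft_force": force on the tool from outside, world axes, zero at the start; "moment": the same for the moment, N m; "opening": opening from 0.0 (shut) to 1.0 (fully open); "grip_force": force on a finger pad.
Only numpy, scipy, OpenCV 4.12 (cv2) and the standard library are available. Lean on these libraries where they do the work, as an engineer would, in place of code of your own. Each camera call takes 0.05 s, during which the arm holds its last target. There are 200 camera calls.

## Working session

There is one attempt and no reset: what is moved stays moved. The work goes in short steps, Python scripts to look and compute and a shell command to move; the robot and the scene stay as the last step left them, time stands still between calls to the robot, and variables do not carry over. Pictures are saved under pics/ and viewed, at most 14 in all, crops included, and the job is handed in when it is done.

```bash
ls; mkdir -p pics; cat > h.py <<'E'
import numpy as np, cv2
from cell import env, eyes
def cam(n): return eyes.read_camera(n)
def K(p): return np.array([[p['fx'],0,p['cx']],[0,p['fy'],p['cy']],[0,0,1.]])
def ray(p,rc):
    u=cv2.undistortPoints(np.array([[[rc[1],rc[0]]]],float),K(p),np.array(p['distortion'],float))[0,0]
    T=np.array(p['extrinsics']);R=T[:3,:3]
    return -R.T@T[:3,3], R.T@np.array([u[0],u[1],1.])/np.linalg.norm([u[0],u[1],1])
def atz(p,rc,z):
    o,d=ray(p,rc); return o+d*(z-o[2])/d[2]
def tri(obs):
    A=np.zeros((3,3));b=np.zeros(3)
    for p,rc in obs:
        o,d=ray(p,rc);M=np.eye(3)-np.outer(d,d);A+=M;b+=M@o
    x=np.linalg.solve(A,b)
    return x,[np.linalg.norm((np.eye(3)-np.outer(ray(p,rc)[1],ray(p,rc)[1]))@(x-ray(p,rc)[0])) for p,rc in obs]
def proj(p,X):
    T=np.array(p['extrinsics'])
    return cv2.projectPoints(np.array(X,float).reshape(-1,3),cv2.Rodrigues(T[:3,:3])[0],T[:3,3],K(p),np.array(p['distortion'],float))[0][:,0]
def save(p,f): cv2.imwrite('pics/'+f,p['pixels'][:,:,::-1])
E
python3 - <<'E'
from h import *
np.set_printoptions(precision=1,suppress=True)
s=env.state();print(s['t'],s['eef_pos'],s['tcp_rot'],s['opening'],env.pinch_z)
P={n:cam(n) for n in('scene','top','wrist')}
for n in P: save(P[n],n+'0.png')
for t in ['socket_19','socket_27','socket_34','socket_41','place_19','place_27','place_34','place_41','spray_can','jar']:
    obs=[]
    for n in P:
        r=eyes.spot_point(t,P[n])
        if r:
            print(t,n,[(round(q['score'],2),np.array(q['centre'])) for q in r[:3]],'z0:',atz(P[n],r[0]['centre'],0 if t[0]!='p' else 8)[:2])
            if n!='wrist' : obs.append((P[n],r[0]['centre']))
    if len(obs)>1: print('   tri',*tri(obs))
E
```

```text
pics
0.0 [258.  569.  214.1] [-3.1 -0.   2.7] 0.999084826056133 -18.8
socket_19 scene [(0.8, array([116.1, 217.2])), (0.71, array([242.4, 438.9])), (0.69, array([155.5, 206.7]))] z0: [ 445.6 -374.5]
socket_19 top [(0.79, array([237.1, 434.1])), (0.57, array([238.8, 206.9])), (0.53, array([204.7, 211.1]))] z0: [ 451.4 -363.5]
   tri [ 453.9 -362.3   13.1] [np.float64(3.2816173892228), np.float64(3.2816173892228186)]
socket_27 scene [(0.8, array([116.1, 217.2])), (0.71, array([242.4, 438.9])), (0.69, array([155.5, 206.7]))] z0: [ 445.6 -374.5]
socket_27 top [(0.79, array([237.1, 434.1])), (0.57, array([238.8, 206.9])), (0.53, array([204.7, 211.1]))] z0: [ 451.4 -363.5]
   tri [ 453.9 -362.3   13.1] [np.float64(3.2816173892228), np.float64(3.2816173892228186)]
socket_34 scene [(0.8, array([116.1, 217.2])), (0.71, array([242.4, 438.9])), (0.69, array([155.5, 206.7]))] z0: [ 445.6 -374.5]
socket_34 top [(0.79, array([237.1, 434.1])), (0.57, array([238.8, 206.9])), (0.53, array([204.7, 211.1]))] z0: [ 451.4 -363.5]
   tri [ 453.9 -362.3   13.1] [np.float64(3.2816173892228), np.float64(3.28
[... 1481 characters left out ...]
, array([188.6, 316.7]))] z0: [503.9  25.6]
place_41 top [(0.67, array([167.2, 350.2])), (0.54, array([220.1, 306.5])), (0.54, array([207.7, 319.2]))] z0: [ 662.5 -116.1]
   tri [624.1 -16.  168.3] [np.float64(86.81743357476374), np.float64(86.81743357476371)]
spray_can scene [(0.84, array([212.8, 176.8]))] z0: [ 756.1 -287.7]
spray_can top [(0.59, array([136.1, 406.5]))] z0: [ 755.  -288.1]
   tri [ 755.4 -288.6   -1.6] [np.float64(0.08561743332798942), np.float64(0.08561743332800688)]
jar scene [(0.93, array([303.1, 405.5]))] z0: [724.9 289. ]
jar top [(0.58, array([142.7, 213.5]))] z0: [743.6 292.7]
   tri [737.9 287.5  26.9] [np.float64(2.2406270118879945), np.float64(2.240627011888069)]
```

View pics/top0.png

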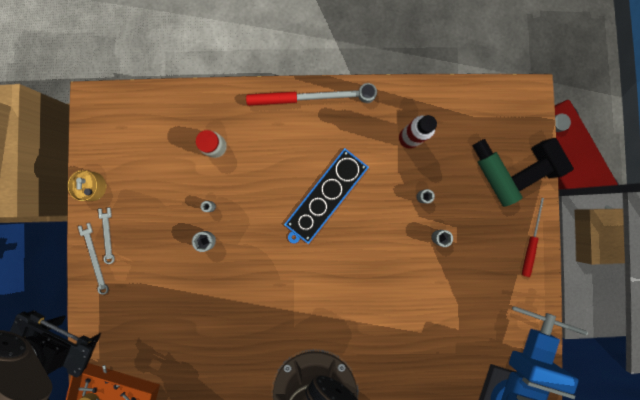

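View pics/scene0.png

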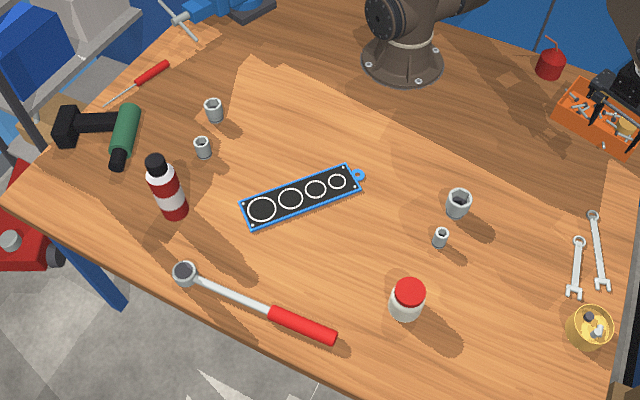

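```bash
python3 - <<'E'
from h import *
np.set_printoptions(precision=1,suppress=True)
P={n:cam(n) for n in('scene','top')}
for n in P:
    T=np.array(P[n]['extrinsics']); print(n,'cam at',-T[:3,:3].T@T[:3,3])
for t in ['socket_41','place_41']:
    for n in P:
        for q in eyes.spot_point(t,P[n]): print(t,n,round(q['score'],2),np.array(q['centre']),atz(P[n],q['centre'],0 if t[0]=='s' else 8)[:2])
    for n in P:
        for q in eyes.cut_out(t,P[n]):
            print(t,n,'mask',round(q['score'],2),np.array(q['centre']),q['mask'].sum(),cv2.boundingRect(q['mask'].astype(np.uint8)))
E
```

```text
scene cam at [1170.2  306.9 1007.3]
top cam at [ 543.5   -9.9 1118.1]
socket_41 scene 0.95 [212.8 453.2] [458.1 309.1]
socket_41 scene 0.71 [244.  438.1] [555.9 304.2]
socket_41 scene 0.57 [117.8 215.6] [ 452.9 -374.9]
socket_41 scene 0.53 [153.6 207. ] [ 569.8 -324.4]
socket_41 top 0.82 [238.7 435.9] [ 446.5 -368.8]
socket_41 top 0.77 [194.8 424.5] [ 577.8 -337.6]
socket_41 top 0.75 [240.4 205. ] [451.  319.1]
socket_41 top 0.54 [207.8 210.5] [547.9 302.1]
socket_41 scene mask 0.92 [109.1 216.4] 393 (204, 98, 20, 26)
socket_41 scene mask 0.89 [147.9 202. ] 332 (193, 136, 19, 24)
socket_41 scene mask 0.64 [203.  456.4] 665 (445, 188, 28, 32)
socket_41 scene mask 0.53 [238.3 441.7] 276 (432, 227, 17, 22)
socket_41 top mask 0.88 [241.4 201.1] 368 (192, 231, 22, 21)
socket_41 top mask 0.58 [238.1 440.2] 312 (430, 229, 23, 18)
socket_41 top mask 0.51 [206.8 206.7] 101 (202, 201, 13, 10)
socket_41 top mask 0.48 [197.  425.8] 165 (417, 189, 16, 13)
place_41 scene 0.67 [196.  289.9] [595.2 -63. ]
place_41 scene 0.56 [209.  262.9] [ 657.  -102.8]
place_41 scene 0.38 [188.3 318.4] [544.  -11.4]
place_41 scene 0.37 [182.  338.8] [504.5  25.1]
place_41 top 0.53 [222.4 305.7] [501.1  18. ]
place_41 top 0.5 [169.7 348.6] [ 655.1 -111.2]
place_41 top 0.43 [192.8 330.1] [587.4 -55.3]
place_41 scene mask 0.54 [204.6 275.2] 3 (274, 204, 2, 3)
place_41 scene mask 0.53 [197.2 279.6] 27 (278, 192, 24, 18)
place_41 scene mask 0.38 [196.4 314.3] 5 (314, 197, 3, 2)
```

The top view shows a large socket at about (col 203, row 242), a small one at (207, 207), and the other two on the right at (444, 238) and (427, 196). The tray's eye is at its near-left end, at (293, 238). Both views agree with the stated row spacing of 198.5 mm. Next I'll work out the wrist camera offset.

```bash
cat >> h.py <<'E'
from scipy.spatial.transform import Rotation as Ro
def RT(): 
    s=env.state(); return Ro.from_euler('xyz',s['tcp_rot']).as_matrix(),np.array(s['eef_pos'])
def go(target,yaw=None):
    """units: tool shift (in 60 mm) and turn (in 5 deg) to bring the TCP to target"""
    R,p=RT(); d=R.T@(np.array(target,float)-p)/60
    s=env.state(); t=0 if yaw is None else -((np.rad2deg(yaw-s['tcp_rot'][2])+90)%180-90)/5
    print('t',round(s['t'],2),'TCP',p.round(1),'rot',np.round(s['tcp_rot'],3),'shift units',d.round(3),'turn units',round(t,2))
E
python3 - <<'E'
from h import *
np.set_printoptions(precision=3,suppress=True)
w=cam('wrist');R,p=RT();T=w['extrinsics']=np.array(w['extrinsics'])
print('cam in tool',R.T@(-T[:3,:3].T@T[:3,3]-p)); print(R.T@T[:3,:3].T, w['fx'],w['cx'],w['cy'])
# look pose: at yaw 2.44
go([500,308,215],2.44)
E
```

```text
cam in tool [  77.126   -0.026 -169.498]
[[-0.    -0.963 -0.27 ]
 [ 1.    -0.    -0.   ]
 [ 0.    -0.27   0.963]] 332.64696511301 313.2997801724158 197.774621467915
t 2.2 TCP [258.1 569.2 214.7] rot [ 3.142 -0.     2.716] shift units [-5.469 -2.3   -0.006] turn units 3.16
```

```bash
python3 -m inch '[[[0,0,0],0.79,-1],[[0,0,0],0.79,-1],[[0,0,0],0.79,-1],[[0,0,0],0.79,-1],[[-0.98,-0.12,0],0,-1],[[-0.98,-0.12,0],0,-1],[[-0.98,-0.12,0],0,-1],[[-0.98,-0.12,0],0,-1],[[-0.98,-0.12,0],0,-1],[[-0.98,-0.12,0],0,-1]]'
python3 - <<'E'
from h import *
np.set_printoptions(precision=1,suppress=True)
go([500,308,215],2.44)
w=cam('wrist');save(w,'w1.png')
for t in ['socket_41','place_41']:
    for q in eyes.spot_point(t,w): print(t,round(q['score'],2),np.array(q['centre']),atz(w,q['centre'],0 if t[0]=='s' else 8)[:2])
E
```

```text
t: 3.45
eef_pos: [500.9, 307.0, 214.8]
tcp_rot: [3.141, 0.0, 2.44]
ft_force: [1.6, -0.3, -0.4]
opening: 1.0
grip_force: 0.0
t 3.45 TCP [500.9 307.  214.8] rot [3.1 0.  2.4] shift units [ 0.  0. -0.] turn units 0.0
socket_41 0.81 [206.6 339.6] [553.1 304. ]
socket_41 0.69 [139.4 288.5] [452.7 310. ]
```

View pics/w1.png

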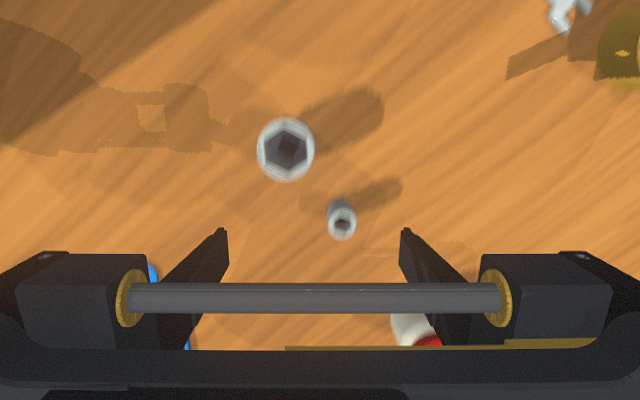

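The wrist view shows socket_41 at pixel (285, 149) and socket_19 at (341, 222). The gripper's own body hides the lower part of the picture. I'll go over the tray next.

```bash
cat >> h.py <<'E'
from scipy.optimize import minimize, least_squares
DIM={19:(32,50),27:(40,53),34:(48,58),41:(57,65)}
CT=np.stack([np.cos(np.linspace(0,2*np.pi,40)),np.sin(np.linspace(0,2*np.pi,40))],1)
def sil(p,x,y,z,D,h):
    X=np.vstack([np.c_[[x,y]+CT*D/2,np.full(40,zz)] for zz in (z,z+h)])
    m=np.zeros((1600,2560),np.uint8)
    hull=cv2.convexHull(((proj(p,X)+.5)*4-.5).astype(np.float32))
    cv2.fillConvexPoly(m,np.round(hull).astype(np.int32),1)
    return cv2.resize(m,(640,400),interpolation=cv2.INTER_AREA) if 0 else m.reshape(400,4,640,4).mean((1,3))
def fit_socket(views,guess,size,freez=True):
    D,h=DIM[size]
    ms=[]
    for p in views:
        q=[a for a in eyes.cut_out('socket_%d'%size,p)]
        g=proj(p,[guess[0],guess[1],h/2])[0]
        q=[a for a in q if np.hypot(a['centre'][0]-g[1],a['centre'][1]-g[0])<30*p['fx']/400]
        if q: ms.append((p,min(q,key=lambda a:np.hypot(a['centre'][0]-g[1],a['centre'][1]-g[0]))['mask'].astype(float)))
    def f(v):
        z=v[2] if freez else 0
        return sum(np.abs(sil(p,v[0],v[1],z,D,h)-m).sum()/m.sum() for p,m in ms)/len(ms)
    x0=np.array([*guess[:2],0.]) if freez else np.array(guess[:2],float)
    r=minimize(f,x0,method='Nelder-Mead',options=dict(initial_simplex=np.vstack([x0]+[x0+8*e for e in np.eye(len(x0))]),xatol=.2,fatol=1e-3,maxiter=80))
    return r.x.round(1),round(r.fun,3),len(ms)
RIN=np.array([38,46,54,63])/2; OFF=np.array([0,58,124,198.5])
def white(p,guess,z=8):
    """white pixels near the rings (guess: x,y,yaw of place_19)"""
    g=p['pixels'].astype(int); out=[]
    rr,cc=np.nonzero((g.min(2)>125)&(g.max(2)-g.min(2)<60))
    k=K(p);u=cv2.undistortPoints(np.c_[cc,rr].astype(float).reshape(-1,1,2),k,np.array(p['distortion'],float))[:,0]
    T=np.array(p['extrinsics']);R=T[:3,:3];o=-R.T@T[:3,3];d=np.c_[u,np.ones(len(u))]@R
    X=o+d*((z-o[2])/d[:,2])[:,None]
    C=np.array(guess[:2])+OFF[:,None]*[np.cos(guess[2]),np.sin(guess[2])]
    e=np.abs(np.linalg.norm(X[:,None,:2]-C,axis=2)-RIN).min(1)
    k=e<9
    return o,d[k]
def fit_tray(views,guess,width=2.):
    """x,y,yaw,z of place_19"""
    W=[white(p,guess) for p in views]
    def res(v):
        C=v[:2]+OFF[:,None]*[np.cos(v[2]),np.sin(v[2])];out=[]
        for o,d in W:
            X=o+d*((v[3]-o[2])/d[:,2])[:,None]
            E=np.linalg.norm(X[:,None,:2]-C,axis=2)-RIN-v[4]
            out.append(E[np.arange(len(E)),np.abs(E).argmin(1)]/np.sqrt(len(E)))
        return np.concatenate(out)
    r=least_squares(res,[*guess[:3],8,width/2],loss='soft_l1',f_scale=.2)
    return r.x.round(3),np.sqrt(2*r.cost/len(W)).round(2),[len(w[1]) for w in W]
E
python3 -c "
from h import *
go([618,-74,215],2.44)"
```

```text
t 3.6 TCP [501.3 306.5 214.5] rot [-3.142  0.     2.436] shift units [-5.593 -3.567 -0.008] turn units -0.04
```

```bash
python3 -m inch '[[[-0.8,-0.51,0],0,-1],[[-0.8,-0.51,0],0,-1],[[-0.8,-0.51,0],0,-1],[[-0.8,-0.51,0],0,-1],[[-0.8,-0.51,0],0,-1],[[-0.8,-0.51,0],0,-1],[[-0.8,-0.51,0],0,-1],[[0,0,0],0,-1],[[0,0,0],0,-1],[[0,0,0],0,-1]]'
python3 - <<'E'
from h import *
np.set_printoptions(precision=2,suppress=True)
w=cam('wrist');save(w,'w2.png');t=cam('top');s=cam('scene')
g=[503,22,-.70]
for v in ([w],[t,s],[w,t,s],[w,s]): print(*fit_tray(v,g))
go([618,-74,215],2.44)
E
```

```text
t: 4.85
eef_pos: [617.9, -70.2, 214.8]
tcp_rot: [3.141, -0.0, 2.442]
ft_force: [0.6, 0.2, 0.4]
opening: 1.001
grip_force: 0.0
[503.47  20.11  -0.68   8.38   1.55] 1.3 [2440]
[503.68  18.38  -0.68   7.71   1.72] 1.42 [28, 579]
[503.57  19.07  -0.68   7.99   1.61] 1.48 [2440, 28, 579]
[503.79  19.49  -0.68   8.41   1.6 ] 1.64 [2440, 579]
t 5.0 TCP [618.1 -70.8 214.9] rot [3.14 0.   2.44] shift units [-0.03 -0.04 -0.  ] turn units 0.02
```

View pics/w2.png

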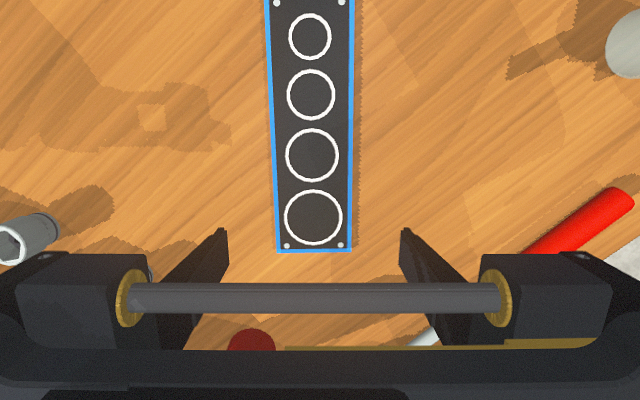

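The wrist view shows all four outlines clearly, smallest at pixel (309, 37) and largest at (313, 217). The fitted pad height is 8 mm, which matches the text. Now I'll fit the sockets.

```bash
python3 - <<'E'
from h import *
np.set_printoptions(precision=4,suppress=True)
w=cam('wrist');t=cam('top');s=cam('scene')
print(fit_tray([w,t,s],[503.5,19.5,-.68])[0])
for g in [(452,313),(552,303),(449,-371),(573,-330)]:
    print(g,[(k,fit_socket([t,s],g,k)) for k in DIM])
go([549,-382,215],2.451)
E
```

```text
[503.616  19.129  -0.682   8.056   1.592]
(452, 313) [(19, (array([450.5, 306.7,  18.4]), np.float64(0.551), 2)), (27, (array([457.5, 314.4,  20.3]), np.float64(0.349), 2)), (34, (array([453.1, 311.7,   7.7]), np.float64(0.149), 2)), (41, (array([452.7, 311.7,  -3.9]), np.float64(0.202), 2))]
(552, 303) [(19, (array([553.4, 302.8,  -0.4]), np.float64(0.117), 2)), (27, (array([550. , 304.2, -16.5]), np.float64(0.561), 2)), (34, (array([545.3, 307.1, -33.8]), np.float64(1.106), 2)), (41, (array([542. , 306.5, -53.1]), np.float64(1.808), 2))]
(449, -371) [(19, (array([ 457.3, -373.4,   15.9]), np.float64(0.414), 2)), (27, (array([ 453.6, -375.1,    5.2]), np.float64(0.183), 2)), (34, (array([ 451.8, -376.8,   -0.4]), np.float64(0.116), 2)), (41, (array([ 446.9, -383. ,  -21.1]), np.float64(0.472), 2))]
(573, -330) [(19, (array([ 575.2, -329.4,    1.6]), np.float64(0.22), 2)), (27, (array([ 574.5, -329.7,   -2.6]), np.float64(0.127), 2)), (34, (array([ 572.9, -329.8,  -13.9]), np.float64(0.493), 2)), (41, (array([ 568.5, -342. ,  -39.6]), np.float64(0.983), 2))]
t 6.75 TCP [618.2 -71.9 214.6] rot [ 3.141 -0.     2.44 ] shift units [-2.455 -4.691 -0.007] turn units -0.13
```

Base heights fit to within a few mm of 0, and the sizes are identified: 41 at (453, 312), 19 at (553, 303), 34 at (452, -377) and 27 at (574, -330). I'll go over the right-hand pair with the wrist camera.

```bash
python3 -m inch '[[[0,0,0],-0.22,-1],[[-0.42,-0.77,0],0,-1],[[-0.42,-0.77,0],0,-1],[[-0.42,-0.77,0],0,-1],[[-0.42,-0.77,0],0,-1],[[-0.42,-0.77,0],0,-1],[[-0.42,-0.77,0],0,-1],[[0,0,0],0,-1],[[0,0,0],0,-1],[[0,0,0],0,-1]]'
python3 - <<'E'
from h import *
w=cam('wrist');t=cam('top');s=cam('scene')
for k,g in ((34,(452,-376)),(27,(574.5,-330))):
    print(k,'wrist',fit_socket([w],g,k,False),fit_socket([w],g,k),'w+t+s',fit_socket([w,t,s],g,k))
go([574.5,-330,100],2.4596)
E
```

```text
t: 8.0
eef_pos: [561.1, -381.3, 214.8]
tcp_rot: [3.141, -0.0, 2.461]
ft_force: [0.7, -1.1, 0.7]
opening: 1.004
grip_force: 0.0
34 wrist (array([ 453.1, -373.5]), np.float64(0.064), 1) (array([ 451.2, -375. ,  -10.2]), np.float64(0.037), 1) w+t+s (array([ 452.3, -375.1,   -3.7]), np.float64(0.128), 3)
27 wrist (array([ 573.5, -327.9]), np.float64(0.049), 1) (array([ 575.4, -327.8,   -7.8]), np.float64(0.038), 1) w+t+s (array([ 574.1, -328. ,   -1.7]), np.float64(0.127), 3)
t 8.65 TCP [ 560.7 -382.4  214.6] rot [3.141 0.    2.459] shift units [0.372 0.823 1.91 ] turn units -0.0
```

```bash
python3 -m inch '[[[0.4,0.84,0],0,-1],[[0,0,0.66],0,-1],[[0,0,0.66],0,-1],[[0,0,0.66],0,-1],[[0,0,0.66],0,-1],[[0,0,0.65],0,-1],[[0,0,0],0,1],[[0,0,0],0,1],[[0,0,0],0,1],[[0,0,0],0,1]]'
python3 -c "
from h import *
go([573.8,-328,17],2.4596); print(env.state()['opening']*95,env.state()['grip_force'])"
```

```text
t: 9.9
eef_pos: [574.3, -328.5, 18.6]
tcp_rot: [3.141, 0.002, 2.459]
ft_force: [-0.2, -1.0, 0.2]
opening: 0.64
grip_force: 0.0
t 9.9 TCP [ 574.3 -328.5   18.6] rot [3.141e+00 2.000e-03 2.459e+00] shift units [0.012 0.001 0.026] turn units -0.0
60.77064286216025 0.0
```

```bash
python3 -m inch '[[[0,0,0],0,1],[[0,0,0],0,1],[[0,0,0],0,1],[[0,0,0],0,1],[[0,0,0],0,1],[[0,0,-0.3],0,1],[[0,0,-0.4],0,1],[[0,0,-0.5],0,1],[[0,0,-0.5],0,1],[[0,0,0],0,1]]'
python3 - <<'E'
from h import *
x,y,a=503.6,19.3,-.682
for k,o in zip(DIM,OFF): print(k,(x+o*np.cos(a)).round(1),(y+o*np.sin(a)).round(1))
go([x+58*np.cos(a),y+58*np.sin(a),120],2.4596); print(env.state()['opening']*95,env.state()['grip_force'],env.state()['ft_force'])
E
```

```text
t: 11.15
eef_pos: [574.6, -328.7, 121.8]
tcp_rot: [3.141, 0.004, 2.459]
ft_force: [-0.2, 0.4, -3.8]
opening: 0.415
grip_force: 30.0
19 503.6 19.3
27 548.6 -17.3
34 599.9 -58.9
41 657.7 -105.8
t 11.15 TCP [ 574.6 -328.7  121.8] rot [3.141 0.004 2.459] shift units [3.609 3.756 0.016] turn units -0.0
39.43032643862619 29.99955117702484 [-0.18583589  0.44522501 -3.80881988]
```

```bash
python3 -m inch '[[[0.6,0.626,0],0,1],[[0.6,0.626,0],0,1],[[0.6,0.626,0],0,1],[[0.6,0.626,0],0,1],[[0.6,0.626,0],0,1],[[0.6,0.626,0],0,1],[[0,0,0.3],0,1],[[0,0,0.5],0,1],[[0,0,0.5],0,1],[[0,0,0],0,1]]'
python3 - <<'E'
from h import *
go([548.6,-17.3,27.2],2.4596)
w=cam('wrist');s=cam('scene');save(w,'w3.png')
c=np.vstack([w['pixels'],s['pixels'][120:320]]);cv2.imwrite('pics/a.png',c[:,:,::-1])
E
```

```text
t: 12.4
eef_pos: [546.7, -16.8, 38.9]
tcp_rot: [-3.139, -0.005, 2.459]
ft_force: [-0.6, 0.2, -2.3]
opening: 0.415
grip_force: 30.0
t 12.4 TCP [546.7 -16.8  38.9] rot [-3.139 -0.005  2.459] shift units [-0.031  0.014  0.195] turn units -0.0
```

View pics/a.png

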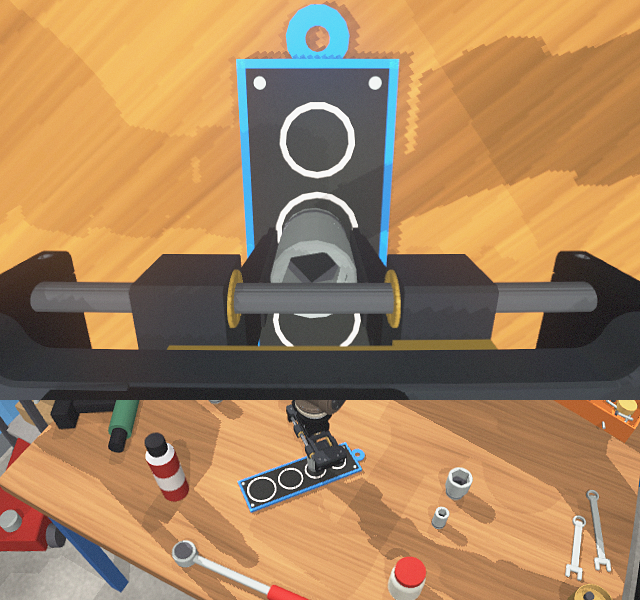

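The held socket_27 hovers upright over the second outline, with the ring's upper arc at (317, 197) and the socket's bottom edge just inside it. I'll lower and release.

```bash
python3 -m inch '[[[-0.02,0.01,0.1],0,1],[[-0.01,0,0.09],0,1],[[0,0,0],0,1],[[0,0,0],0,-0.5],[[0,0,0],0,-0.5],[[0,0,0],0,-0.5],[[0,0,0],0,-0.5],[[0,0,-0.4],0,-1],[[0,0,-0.7],0,-1],[[0,0,-0.7],0,-1]]'
python3 - <<'E'
from h import *
go([452.3,-374.5,120],2.4596)
E
```

```text
t: 13.75
eef_pos: [549.9, -17.7, 138.9]
tcp_rot: [-3.141, -0.0, 2.459]
ft_force: [-0.2, 0.3, -0.3]
opening: 0.982
grip_force: 0.0
t 13.75 TCP [549.9 -17.7 138.9] rot [-3.141 -0.     2.459] shift units [-2.488 -5.641  0.316] turn units -0.0
```

```bash
python3 -m inch '[[[-0.355,-0.806,0],0,-1],[[-0.355,-0.806,0],0,-1],[[-0.355,-0.806,0],0,-1],[[-0.355,-0.806,0],0,-1],[[-0.355,-0.806,0],0,-1],[[-0.355,-0.806,0],0,-1],[[-0.355,-0.806,0],0,-1],[[0,0,0.3],0,-1],[[0,0,0.3],0,-1],[[0,0,0.3],0,-1]]'
python3 - <<'E'
from h import *
w=cam('wrist');t=cam('top');s=cam('scene')
print('27',fit_socket([t,s],(548.6,-17.3),27,False), '34',fit_socket([t,s],(452,-375),34,False))
go([452.3,-374.5,21],2.4596)
E
```

```text
t: 15.0
eef_pos: [452.2, -374.6, 83.2]
tcp_rot: [3.141, 0.0, 2.459]
ft_force: [-0.2, -0.4, -1.0]
opening: 0.998
grip_force: 0.0
27 (array([549.3, -19.7]), np.float64(0.098), 1) 34 (array([ 451. , -377.6]), np.float64(1.937), 2)
t 15.35 TCP [ 452.6 -374.7   84.6] rot [-3.142e+00  1.000e-03  2.459e+00] shift units [ 7.00e-03 -1.00e-03  1.06e+00] turn units -0.0
```

```bash
python3 -m inch '[[[0,0,0.5],0,-1],[[0,0,0.56],0,-1],[[0,0,0],0,0.5],[[0,0,0],0,1],[[0,0,0],0,1],[[0,0,0],0,1],[[0,0,0],0,1],[[0,0,0],0,1],[[0,0,0],0,1],[[0,0,0],0,1]]'
python3 -c "
from h import *
go([599.9,-58.9,120],2.4596); print(env.state()['opening']*95,env.state()['grip_force'],env.state()['ft_force'])"
```

```text
t: 16.6
eef_pos: [452.7, -374.4, 20.7]
tcp_rot: [3.141, 0.001, 2.459]
ft_force: [1.0, 3.2, 6.0]
opening: 0.501
grip_force: 30.0
t 16.6 TCP [ 452.7 -374.4   20.7] rot [3.141e+00 1.000e-03 2.459e+00] shift units [ 1.411  5.629 -1.654] turn units -0.0
47.5948999618855 30.001011192798615 [1.04587676 3.24138067 6.03499068]
```

```bash
python3 -m inch '[[[0,0,-0.4],0,1],[[0,0,-0.6],0,1],[[0,0,-0.65],0,1],[[0.2,0.804,0],0,1],[[0.2,0.804,0],0,1],[[0.2,0.804,0],0,1],[[0.2,0.804,0],0,1],[[0.2,0.804,0],0,1],[[0.2,0.804,0],0,1],[[0.21,0.804,0],0,1]]'
python3 -c "
from h import *
go([599.9,-58.9,29],2.4596); print(env.state()['opening']*95,env.state()['grip_force'],env.state()['ft_force'])"
```

```text
t: 17.85
eef_pos: [599.8, -57.5, 118.7]
tcp_rot: [-3.141, -0.001, 2.459]
ft_force: [0.5, -0.6, -2.3]
opening: 0.497
grip_force: 30.0
t 17.85 TCP [599.8 -57.5 118.7] rot [-3.141e+00 -1.000e-03  2.459e+00] shift units [-0.017 -0.016  1.495] turn units -0.0
47.18896703473394 29.99859184026718 [ 0.45016577 -0.57312185 -2.2778526 ]
```

```bash
python3 -m inch '[[[-0.01,-0.01,0.5],0,1],[[0,0,0.5],0,1],[[0,0,0.3],0,1],[[0,0,0.14],0,1],[[0,0,0.05],0,1],[[0,0,0],0,1],[[0,0,0],0,-0.3],[[0,0,0],0,-0.3],[[0,0,0],0,-0.3],[[0,0,0],0,-0.3]]'
python3 - <<'E'
from h import *
go([599.9,-58.9,140],2.4596); print(env.state()['opening']*95,env.state()['grip_force'],env.state()['ft_force'])
w=cam('wrist');save(w,'w4.png')
E
```

```text
t: 19.1
eef_pos: [599.8, -59.9, 30.0]
tcp_rot: [3.141, 0.0, 2.459]
ft_force: [0.4, 0.1, -0.2]
opening: 0.649
grip_force: 0.0
t 19.1 TCP [599.8 -59.9  30. ] rot [3.141 0.    2.459] shift units [ 0.009  0.015 -1.833] turn units -0.0
61.68603685718803 0.0 [ 0.37036199  0.07314112 -0.21210405]
```

View pics/w4.png

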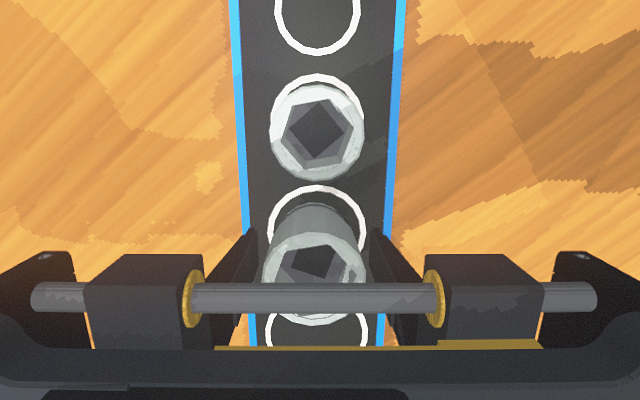

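Sockets 27 and 34 both stand upright inside their outlines, at (317, 131) and (315, 260). I'll retreat and look at the left pair.

```bash
python3 -m inch '[[[0,0,-0.5],0,-0.3],[[0,0,-0.8],0,-0.3],[[0,0,-0.8],0,-1],[[0.71,0.62,0],0,-1],[[0.71,0.62,0],0,-1],[[0.71,0.62,0],0,-1],[[0.71,0.62,0],0,-1],[[0.71,0.62,0],0,-1],[[0.71,0.62,0],0,-1],[[0,0,0],0,-1]]'
python3 - <<'E'
from h import *
t=cam('top');s=cam('scene');w=cam('wrist')
for k,g in ((41,(453,311.7)),(19,(553.4,302.8))): print(k,'wrist',fit_socket([w],g,k,False),'w+t+s',fit_socket([w,t,s],g,k))
for k,g in ((27,(549,-18)),(34,(600,-59))): print(k,fit_socket([t,s],g,k,False))
go([453,311.5,140],2.4596)
E
```

```text
t: 20.4
eef_pos: [541.0, 277.8, 155.7]
tcp_rot: [3.141, -0.0, 2.464]
ft_force: [-0.1, -1.0, -1.0]
opening: 0.997
grip_force: 0.0
41 wrist (array([454. , 311.8]), np.float64(0.03), 1) w+t+s (array([453.1, 310.9,  -6.8]), np.float64(1.411), 2)
19 wrist (array([552.3, 304.5]), np.float64(0.062), 1) w+t+s (array([553.6, 303.9,  -3.3]), np.float64(0.38), 3)
27 (array([548.3, -19.8]), np.float64(0.139), 2)
34 (array([599. , -61.6]), np.float64(0.131), 2)
t 21.15 TCP [542.1 274.4 155.8] rot [ 3.142 -0.     2.459] shift units [ 1.542 -0.457  0.264] turn units -0.01
```

```bash
python3 -m inch '[[[0.76,-0.22,0],0,-1],[[0.76,-0.22,0],0,-1],[[0,0,0.6],0,-1],[[0,0,0.7],0,-1],[[0,0,0.6],0,-1],[[0,0,0.28],0,-1],[[0,0,0],0,0.5],[[0,0,0],0,1],[[0,0,0],0,1],[[0,0,0],0,1]]'
python3 -c "
from h import *
go([453.7,311.7,25],2.4596); print(env.state()['opening']*95)"
```

```text
t: 22.4
eef_pos: [455.0, 311.7, 25.8]
tcp_rot: [3.14, 0.0, 2.459]
ft_force: [-0.9, 0.2, -0.4]
opening: 0.635
grip_force: 0.0
t 22.4 TCP [455.  311.7  25.8] rot [3.14  0.    2.459] shift units [ 0.017 -0.013  0.014] turn units -0.0
60.36137824325117
```

```bash
python3 -m inch '[[[0,0,0],0,1],[[0,0,0],0,1],[[0,0,0],0,1],[[0,0,0],0,1],[[0,0,-0.3],0,1],[[0,0,-0.5],0,1],[[0,0,-0.6],0,1],[[0,0,-0.6],0,1],[[0,0,0],0,1],[[0,0,0],0,1]]'
python3 -c "
from h import *
go([657.7,-105.8,34],2.4596); print(env.state()['opening']*95,env.state()['grip_force'],env.state()['ft_force'])"
```

```text
t: 23.65
eef_pos: [453.9, 311.1, 143.6]
tcp_rot: [-3.14, -0.001, 2.459]
ft_force: [-0.4, 0.1, -5.9]
opening: 0.594
grip_force: 30.0
t 23.65 TCP [453.9 311.1 143.6] rot [-3.140e+00 -1.000e-03  2.459e+00] shift units [-7.019 -3.247  1.827] turn units -0.01
56.41229007263009 29.99830037355423 [-0.35157368  0.06150735 -5.85244301]
```

```bash
python3 -m inch '[[[-0.78,-0.361,0],0,1],[[-0.78,-0.361,0],0,1],[[-0.78,-0.361,0],0,1],[[-0.78,-0.361,0],0,1],[[-0.78,-0.361,0],0,1],[[-0.78,-0.361,0],0,1],[[-0.78,-0.361,0],0,1],[[-0.78,-0.361,0],0,1],[[-0.78,-0.361,0],0,1],[[0,0,0],0,1]]'
python3 -c "
from h import *
go([657.7,-105.8,34],2.4596); print(env.state()['ft_force'])"
```

```text
t: 24.9
eef_pos: [658.8, -108.7, 141.9]
tcp_rot: [-3.14, -0.002, 2.456]
ft_force: [-0.4, 0.8, -6.8]
opening: 0.596
grip_force: 30.0
t 24.9 TCP [ 658.8 -108.7  141.9] rot [-3.140e+00 -2.000e-03  2.456e+00] shift units [0.04  0.028 1.798] turn units -0.04
[-0.41767448  0.77566277 -6.77435567]
```

```bash
python3 -m inch '[[[0,0,0.5],0,1],[[0,0,0.5],0,1],[[0,0,0.4],0,1],[[0,0,0.3],0,1],[[0,0,0.09],0,1],[[0,0,0],0,1],[[0,0,0],0,-0.5],[[0,0,0],0,-0.5],[[0,0,0],0,-0.5],[[0,0,0],0,-0.5]]'
python3 - <<'E'
from h import *
go([553.2,304,140],2.4596); print(env.state()['opening']*95,env.state()['grip_force'],env.state()['ft_force'])
w=cam('wrist');save(w,'w5.png')
E
```

```text
t: 26.15
eef_pos: [658.8, -105.4, 38.0]
tcp_rot: [3.141, 0.001, 2.459]
ft_force: [-1.3, 0.3, -0.5]
opening: 0.75
grip_force: 0.0
t 26.15 TCP [ 658.8 -105.4   38. ] rot [3.141e+00 1.000e-03 2.459e+00] shift units [ 5.668  4.187 -1.701] turn units -0.0
71.21224312683582 0.0 [-1.34926481  0.26989621 -0.47869017]
```

View pics/w5.png

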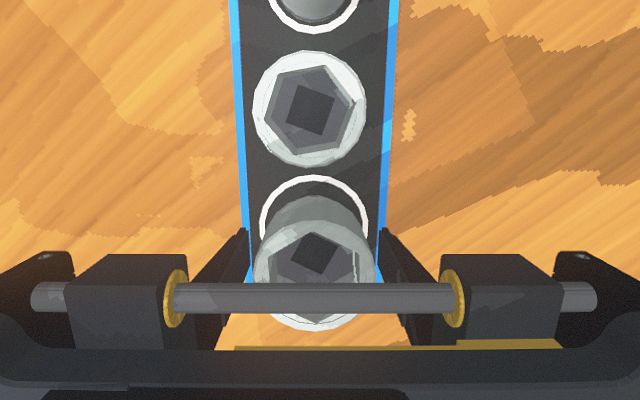

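socket_41 stands in the largest outline, with the ring's upper arc at (315, 180). On to socket_19.

```bash
python3 -m inch '[[[0,0,-0.8],0,-0.5],[[0,0,-0.95],0,-0.5],[[0.71,0.523,0],0,-1],[[0.71,0.523,0],0,-1],[[0.71,0.523,0],0,-1],[[0.71,0.523,0],0,-1],[[0.71,0.523,0],0,-1],[[0.71,0.523,0],0,-1],[[0.71,0.523,0],0,-1],[[0.71,0.523,0],0,-1]]'
python3 -c "
from h import *
go([553.2,304,15],2.4596); print(env.state()['opening']*95)"
```

```text
t: 27.45
eef_pos: [551.9, 306.0, 142.8]
tcp_rot: [3.141, 0.0, 2.459]
ft_force: [0.6, -0.2, -0.7]
opening: 1.0
grip_force: 0.0
t 27.45 TCP [551.9 306.  142.8] rot [3.141 0.    2.459] shift units [-0.038 -0.013  2.13 ] turn units -0.0
95.00565193551883
```

```bash
python3 -m inch '[[[-0.01,0,0.4],0,-1],[[0,0,0.6],0,-1],[[0,0,0.6],0,-1],[[0,0,0.4],0,-1],[[0,0,0.1],0,-1],[[0,0,0],0,0],[[0,0,0],0,1],[[0,0,0],0,1],[[0,0,0],0,1],[[0,0,0],0,1]]'
python3 -c "
from h import *
go([553.2,304,15],2.4596); print(env.state()['opening']*95)"
```

```text
t: 28.7
eef_pos: [553.0, 304.0, 16.9]
tcp_rot: [3.141, 0.0, 2.459]
ft_force: [1.2, -0.8, 0.2]
opening: 0.53
grip_force: 0.0
t 28.7 TCP [553.  304.   16.9] rot [3.141 0.    2.459] shift units [-0.003  0.002  0.032] turn units -0.0
50.34036513385055
```

```bash
python3 -m inch '[[[0,0,0],0,1],[[0,0,0],0,1],[[0,0,0],0,1],[[0,0,0],0,1],[[0,0,0],0,1],[[0,0,-0.3],0,1],[[0,0,-0.5],0,1],[[0,0,-0.5],0,1],[[0,0,-0.5],0,1],[[0,0,0],0,1]]'
python3 -c "
from h import *
go([503.6,19.3,24],2.4596); print(env.state()['opening']*95,env.state()['grip_force'],env.state()['ft_force'])"
```

```text
t: 29.95
eef_pos: [553.8, 304.4, 127.7]
tcp_rot: [3.137, 0.002, 2.459]
ft_force: [-0.3, -0.1, -2.1]
opening: 0.334
grip_force: 30.0
t 29.95 TCP [553.8 304.4 127.7] rot [3.137e+00 2.000e-03 2.459e+00] shift units [-2.343 -4.222  1.716] turn units -0.0
31.70785426526633 29.99964326620102 [-0.34843604 -0.09984939 -2.13883194]
```

```bash
python3 -m inch '[[[-0.39,-0.703,0],0,1],[[-0.39,-0.703,0],0,1],[[-0.39,-0.703,0],0,1],[[-0.39,-0.703,0],0,1],[[-0.39,-0.703,0],0,1],[[-0.39,-0.703,0],0,1],[[0,0,0],0,1],[[0,0,0.5],0,1],[[0,0,0.5],0,1],[[0,0,0.3],0,1]]'
python3 -c "
from h import *
go([503.6,19.3,24.8],2.4596)"
```

```text
t: 31.2
eef_pos: [501.7, 19.9, 45.0]
tcp_rot: [-3.141, -0.002, 2.46]
ft_force: [1.6, -0.1, -2.0]
opening: 0.332
grip_force: 30.0
t 31.2 TCP [501.7  19.9  45. ] rot [-3.141e+00 -2.000e-03  2.460e+00] shift units [-0.032  0.013  0.337] turn units 0.0
```

```bash
python3 -m inch '[[[-0.02,0.01,0.2],0,1],[[0,0,0.14],0,1],[[0,0,0.03],0,1],[[0,0,0],0,1],[[0,0,0],0,1],[[0,0,0],0,-0.2],[[0,0,0],0,-0.2],[[0,0,0],0,-0.2],[[0,0,0],0,-0.2],[[0,0,0],0,-0.2]]'
python3 -c "
from h import *
go([503.6,19.3,25],2.4596); print(env.state()['opening']*95,env.state()['grip_force'])"
```

```text
t: 32.45
eef_pos: [503.6, 18.8, 24.4]
tcp_rot: [3.142, -0.0, 2.459]
ft_force: [0.7, 0.0, 0.1]
opening: 0.598
grip_force: 0.0
t 32.45 TCP [503.6  18.8  24.4] rot [ 3.142 -0.     2.459] shift units [ 0.006  0.007 -0.01 ] turn units -0.0
56.77401343083888 0.0
```

```bash
python3 -m inch '[[[0,0,-0.6],0,-0.2],[[0,0,-0.9],0,-0.2],[[0,0,-0.9],0,-1],[[0,0,-0.9],0,-1],[[-0.8,0,0],0,-1],[[-0.8,0,0],0,-1],[[-0.8,0,0],0,-1],[[0,0,0],0,-1],[[0,0,0],0,-1],[[0,0,0],0,-1]]'
python3 - <<'E'
from h import *
w=cam('wrist');s=cam('scene')
x,y,a=503.6,19.3,-.682
for k,o in zip(DIM,OFF):
    g=np.array([x+o*np.cos(a),y+o*np.sin(a)])
    ev=lambda v:None
    for p,n in((w,'w'),(s,'s')):
        D,h=DIM[k];q=[c for c in eyes.cut_out('socket_%d'%k,p)];pr=proj(p,[*g,8+h/2])[0]
        q=min(q,key=lambda c:np.hypot(c['centre'][0]-pr[1],c['centre'][1]-pr[0]));m=q['mask'].astype(float)
        r=minimize(lambda v:np.abs(sil(p,v[0],v[1],8,D,h)-m).sum()/m.sum(),g,method='Nelder-Mead',options=dict(initial_simplex=[g,g+[6,0],g+[0,6]],xatol=.2,fatol=1e-3))
        print(k,n,'offset from outline',(r.x-g).round(1),'misfit',round(r.fun,3))
    for z in (8,8+h): cv2.polylines(w['pixels'],[np.round(proj(w,np.c_[g+CT*D/2,np.full(40,z)])).astype(np.int32)],True,(255,0,0) if z>8 else (0,255,0),1)
save(w,'w6.png');save(s,'s6.png'); print(env.state()['t'],env.state()['eef_pos'])
for b in('spray_can','jar'): print(b,[atz(s,q['centre'],0).round() for q in eyes.spot_point(b,s)])
E
```

```text
t: 33.7
eef_pos: [614.7, -71.4, 222.6]
tcp_rot: [3.142, -0.0, 2.46]
ft_force: [-0.6, -0.5, 0.6]
opening: 1.001
grip_force: 0.0
19 w offset from outline [ 0.7 -1.4] misfit 0.058
19 s offset from outline [ 2.8 -1.7] misfit 0.155
27 w offset from outline [ 1.5 -1.1] misfit 0.11
27 s offset from outline [ 2.7 -1.8] misfit 0.048
34 w offset from outline [-0.8 -1. ] misfit 0.063
34 s offset from outline [ 0.6 -2.7] misfit 0.151
41 w offset from outline [0.  1.2] misfit 0.11
41 s offset from outline [-0.8 -2.6] misfit 0.177
34.2 [615.28862018 -72.02625798 222.43853202]
spray_can [array([ 757., -289.,    0.])]
jar [array([733., 285.,   0.])]
```

View pics/w6.png

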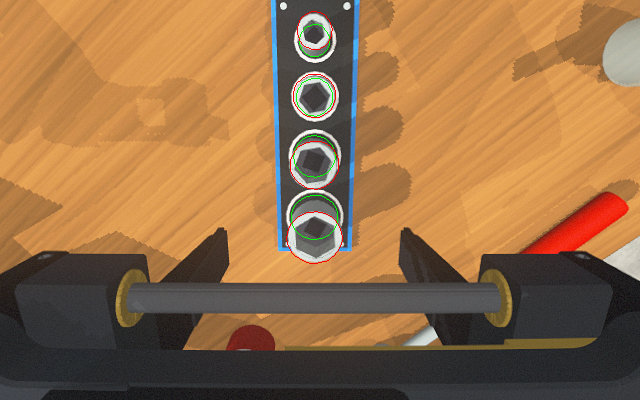

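View pics/s6.png

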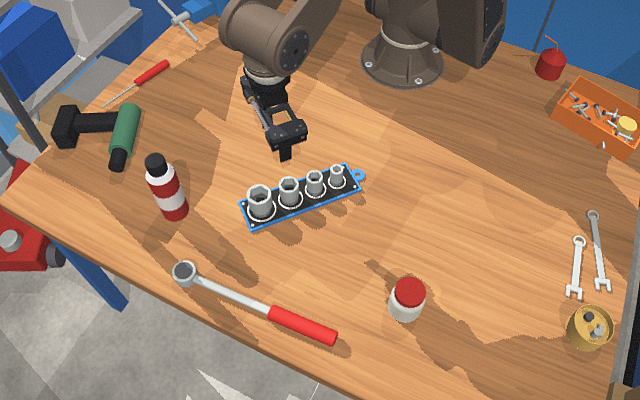

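All four sockets stand upright in their own outlines, at (315, 33), (315, 97), (314, 163) and (314, 237) in the wrist view. Their offsets are under about 3.5 mm. The scene view shows the can and the jar where they were, and the arm is clear. I'll hand in.

```bash
python3 -c "
from cell import env
print(env.job_done())"
```

```text
the job is handed in; nothing more can be done
None
```

I handed the job in at about 34 s: all four sockets stand upright, mouth up, in their own outlines in order of size (measured within about 3.5 mm of centre), the spray can and jar have not visibly moved, and the arm is clear; no verdict was returned.

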